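Go on the air: select the green antenna and hold the talk bar

ROBOT

A 7-joint arm with a two-finger parallel gripper is mounted at the origin on the work surface. World frame = base frame: x ahead of the robot, y to its left, z up, the work surface at z = 0. Lengths are in m, angles in rad, forces in N, time in s.
With the tool pointing down it reaches from about 0.425 to 0.925 m from the base axis. Payload 6.8 kg.
Tool frame: the origin (TCP) lies at the very end of the fingers, on their centre line; the grasp point (between the pads) lies 19 mm behind it; z points along the fingers, y is the line along which they close (so a half turn about z gives the same grasp; the last joint's range is limited). The gripper opens to 85 mm and grips with 20 to 120 N. Pads are 22 mm wide; open, the fingers measure 114 mm over their backs; the gripper's body (76 mm by 85 mm) begins 54 mm behind the grasp point. The pads swing forward as they close: fully open they stand 13 mm farther back than shut.
Start: joints at [1.091, 0.477, 0.022, 1.555, -0.011, 1.109, -0.083], TCP at [0.245, -0.629, 0.231] pointing down, gripper open.
Joint ranges: [-2.96, 2.96], [-0.34, 2.1], [-1.41, 1.46], [0.24, 2.44], [-1.37, 4.51], [0.17, 1.92], [-2.96, 2.96]. Speed limits (rad/s): [2.39, 2.39, 3.14, 3.14, 3.14, 3.14, 3.14].

INTERFACE

Orientations are given as a rotation vector (axis times angle).
In Python, from bench import monitor, optics, r gives the robot as it stands.
- The arm moves only by the shell command python3 -m crank 'ROWS' [OPENING] [FORCE]. ROWS is JSON, a list of rows, each a list of 2 entries, a list of its own where there are three numbers: the shift along the tool's x, y, z in cm, then the turn, a rotation vector about the tool's x, y, z in rad. A call has 1 to 5 rows; each row shifts and turns the commanded pose from where the row before left it, along the tool's axes as they then stand; what a row does not reach is not made up. A row lasts 1/10 s, in which the tool goes at most 50 mm and 8.59 degrees, less where a joint would pass 70% of its speed; a pose out of reach is approached as far as the arm can. A call is refused whole if a number of a shift passes 5 or a number of a turn 0.15, either way. A call with a gripper value outside its range is refused whole. OPENING is the finger opening in cm, from 0 to 8.54, set as the call begins (- or left out, the last holds). The fingers move at their own pace and stop on an object; FORCE is the grip in N (left out, the last holds). Time passes only in rows, so rows that do not move let the fingers close. It gives the time, the measured TCP pose, the force, the opening and the grip force at its end, in the units of the state.
- monitor.get_obs(): the state, without advancing time (a new reading comes with each control period).
- optics.grab_frame(name): name is "scene" or "top" or "wrist"; returns (picture, depth): 420x560x3 uint8, red, green, blue; 420x560 float32, m along the optical axis (not along the pixel's ray), 0 where there is no reading.
- optics.camera_model(name): a dict with "vertical_fov" (degrees; the focal length in pixels is half the picture's height over the tangent of half this angle, whatever the lens; pixels are square), "cx", "cy" (the principal point, pixels), "R" (3x3) and "t" (3): a world point X has camera coordinates R X + t; the wrist camera has in their place "hand_eye" (4x4, takes a point from camera to tool coordinates, whose origin is the TCP and whose axes are the flange's). Camera axes: x right, y down, z forward; pixel columns grow to the right and rows downward; lengths in m; the calibration is good to about 2 mm. A picture is of the moment at which its call begins: read the wrist's pose just before it. camera_model takes no time and is no camera call.
- r.hand_in(): hands the job in; it is judged then, once.
The state is a dict: "clock": time; "joints": joint angles; "qvel": joint speeds; "tau": joint torques, N m; "tcp_pos": TCP position; "orientation": TCP orientation; "contact_force": force on the tool from outside, world axes, zero at the start; "moment": the same for the moment, N m; "grip_width": finger opening in m; "gripper_force": force on a finger pad.
Only numpy, scipy, OpenCV 4.12 (cv2) and the standard library are available. Lean on these libraries where they do the work, as an engineer would, in place of code of your own. Each camera call takes 0.05 s, during which the arm holds its last target. There are 200 camera calls.

TASK

Press the green key on the antenna switch box all the way down and let it come back up; then press the white talk bar on the desk microphone down as far as it goes and finish while holding it down with the fingertips. Press gently, leave the other three keys alone, and do not shift or lift the microphone or anything else on the desk.

Things in the scene. Friction and masses are not known exactly. Their poses are not given: they have to be found in the camera images.
- switchbox: Dark blue antenna switch box, fixed, 90 (its x) x 220 (its y) mm, 40 mm high. Origin: centre of its underside, z up. Its four round keys stand in one row along its y, 50 mm apart centre to centre, in an order that changes; the box's place and yaw change too.
- key_green_top (a point): Centre of the top face of the green key (the key to press): a round green push button, 26 mm across, standing in a small black housing on the switch box, pressed straight down; at rest its top is 62 mm above the table, 10 mm above its housing. The point moves down with the key.
- key_green (a joint): Travel of the green key in m: 0 up, 0.006 fully down. A spring pushes it back up; fully down takes about 5 N.
- key_red_top (a point): Centre of the top face of the red key (leave it alone): a round red push button, 26 mm across, standing in a small black housing on the switch box, pressed straight down; at rest its top is 62 mm above the table, 10 mm above its housing. The point moves down with the key.
- key_red (a joint): Travel of the red key in m: 0 up, 0.006 fully down. A spring pushes it back up; fully down takes about 5 N.
- key_yellow_top (a point): Centre of the top face of the yellow key (leave it alone): a round yellow push button, 26 mm across, standing in a small black housing on the switch box, pressed straight down; at rest its top is 62 mm above the table, 10 mm above its housing. The point moves down with the key.
- key_yellow (a joint): Travel of the yellow key in m: 0 up, 0.006 fully down. A spring pushes it back up; fully down takes about 5 N.
- key_blue_top (a point): Centre of the top face of the blue key (leave it alone): a round blue push button, 26 mm across, standing in a small black housing on the switch box, pressed straight down; at rest its top is 62 mm above the table, 10 mm above its housing. The point moves down with the key.
- key_blue (a joint): Travel of the blue key in m: 0 up, 0.006 fully down. A spring pushes it back up; fully down takes about 5 N.
- talk_bar_top (a point): Centre of the top face of the microphone's white talk bar, 32 x 70 mm (its x and y), pressed straight down; at rest the face is 50 mm above the table. Moves down with the bar.
- talk_bar (a joint): Travel of the talk bar in m: 0 up, 0.008 fully down. Spring return: about 2 N starts it, 6 N holds it fully down.
- mic: Desk microphone, loose, about 0.9 kg: black base 140 (its x) x 100 (its y) mm, 38 mm high, origin at the centre of its underside. The talk bar's centre is 35 mm from the origin towards its -x. A metal stalk rises at 50 mm towards its +x and bends over its +y side, with a grey head up to 175 mm high about 105 mm out in y. Stands to the left or right of the switch box; must stay where it stands.
- mug: Bystander, loose: blue mug, 76 mm across, 90 mm high, beside or behind the microphone. Origin: centre of its underside.
- jar: Bystander, loose: small jar with a yellow cap, 52 mm across, 60 mm high, beside the microphone. Origin: centre of its underside.
- handheld: Bystander, loose: black handheld radio lying on its back, 100 (its x) x 58 mm, 34 mm high, with a 45 mm stub aerial at its +x end, behind the switch box. Origin: under the centre of its case.
- screwdriver: Bystander, loose: orange-handled screwdriver, 160 mm long, lying in front of the switch box (on the robot's side). Origin: underside, on its length.
- multimeter: Bystander, loose: yellow multimeter lying flat, 120 x 70 x 34 mm, close in front of the robot. Origin: centre of its underside.
Mind the look-alikes: they are no part of the job. What is shaped like the mic but turquoise is not meant.

How it is judged:
By the outcome, as a careful person would: the job done as asked, in the order asked, and still so for the second after the job is handed in, while the arm keeps its last pose, push and grip.
It also fails if it takes over 45 s, if anything falls off the work surface, if the arm or the gripper's body presses on something with over 40 N, if the wrist force passes 120 N, or if a joint passes its speed limit or range.

## Working session

There is one attempt and no reset: what is moved stays moved. The work goes in short steps, Python scripts to look and compute and a shell command to move; the robot and the scene stay as the last step left them, time stands still between calls to the robot, and variables do not carry over. Pictures are saved under pics/ and viewed, at most 10 in all, crops included, and the job is handed in when it is done.

```bash
ls; mkdir -p pics; python3 - <<'E'
from bench import monitor, optics, r
import cv2,numpy as np
o=monitor.get_obs()
for k in o: print(k,np.round(o[k],4))
for n in("scene","top"):
    im,d=optics.grab_frame(n); cv2.imwrite(f"pics/{n}0.png",im[:,:,::-1]); np.savez(f"pics/{n}0.npz",im=im,d=d)
    print(optics.camera_model(n))
print(optics.camera_model("wrist"))
E
```

```text
pics
clock 0.0
joints [ 1.0909  0.4778  0.0223  1.5564 -0.0115  1.1093 -0.0831]
qvel [ 0.0008  0.0012 -0.002   0.0005 -0.0003 -0.0001  0.0004]
tau [ 5.00000e-04 -5.96462e+01  1.60830e+00 -2.81189e+01  1.25000e-02
  9.40000e-03  0.00000e+00]
tcp_pos [ 0.245  -0.6283  0.2303]
orientation [-3.0857e+00 -5.8040e-01  7.0000e-04]
contact_force [-0.3093  0.7972  0.4651]
moment [ 0.0245 -0.0007 -0.0277]
gripper_force 0.0
grip_width 0.0852
{'vertical_fov': 42.99378885178249, 'cx': 277.0407263661843, 'cy': 217.33578031585213, 'R': array([[-0.7298207 ,  0.68359745, -0.00750178],
       [ 0.59189843,  0.62635429, -0.5072835 ],
       [-0.34207894, -0.37466629, -0.86174658]]), 't': array([ 0.32912656, -0.2212279 ,  1.35477948])}
{'vertical_fov': 52.1848955232647, 'cx': 273.5203373886979, 'cy': 218.4415337105768, 'R': array([[ 0.01871049, -0.99969926,  0.01585281],
       [-0.98049052, -0.02144943, -0.19539261],
       [ 0.19567388, -0.01188764, -0.98059697]]), 't': array([-0.01839116,  0.47461853,  0.96716854])}
{'vertical_fov': 66.7886944610709, 'cx': 281.12894196081675, 'cy': 209.76169729662104, 'hand_eye': array([[ 2.27046224e-04, -9.63176729e-01, -2.68868995e-01,
         6.72436591e-02],
       [ 9.99999320e-01,  5.26352409e-04, -1.04111790e-03,
         5.77440337e-04],
       [ 1.14430037e-03, -2.68868576e-01,  9.63176193e-01,
        -1.42269315e-01],
       [ 0.00000000e+00,  0.00000000e+00,  0.00000000e+00,
         1.00000000e+00]])}
```

View pics/top0.png

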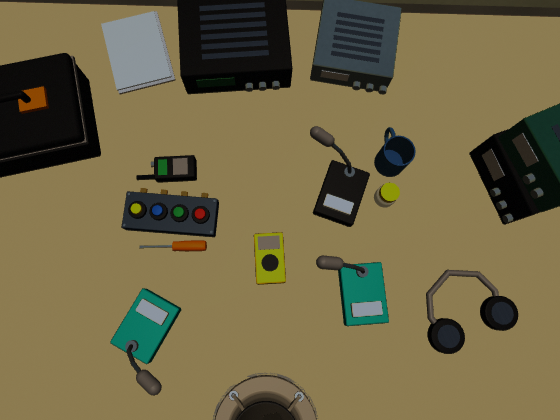

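View pics/scene0.png

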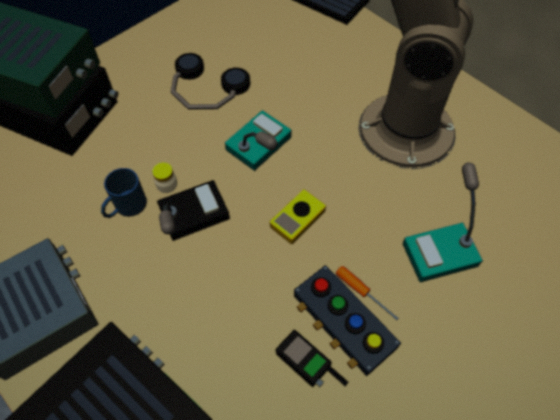

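The top view shows the box at lower left, with green at (180,212), yellow at (136,209) and red at (200,214). The black mic's talk bar is at (339,204), its stalk foot at (349,172) and its head at (322,136). The mug and jar are to its right.

```bash
cat > h.py <<'E'
from bench import monitor, optics, r
import cv2,numpy as np
from scipy.spatial.transform import Rotation as Ro
def ray(n,u,v,z,o=None):
    m=optics.camera_model(n); f=210/np.tan(np.radians(m['vertical_fov']/2))
    d=np.array([(u-m['cx'])/f,(v-m['cy'])/f,1])
    if n=='wrist':
        T=m['hand_eye']; R0=Ro.from_rotvec(o['orientation']).as_matrix()
        c=R0@T[:3,3]+o['tcp_pos']; d=R0@T[:3,:3]@d
    else: c=-m['R'].T@m['t']; d=m['R'].T@d
    return c+d*(z-c[2])/d[2]
def blobs(im,lo,hi,amin=30):
    k=cv2.inRange(cv2.cvtColor(im,cv2.COLOR_RGB2HSV),lo,hi)
    _,_,s,c=cv2.connectedComponentsWithStats(k)
    return [(np.round(c[i],1),s[i,4]) for i in range(1,len(s)) if s[i,4]>=amin]
E
python3 - <<'E'
from h import *
P=[("green",180,212,.062),("yellow",136,209,.062),("red",200,214,.062),("blue",158,211,.062),("bar",339,204,.05),("stalkfoot",349,172,.04),("head",322,136,.165)]
for n,u,v,z in P: print(n,np.round(ray("top",u,v,z),3))
P=[("green",338,303,.062),("yellow",374,341,.062),("red",320,285,.062),("bar",207,198,.05)]
for n,u,v,z in P: print(n,np.round(ray("scene",u,v,z),3))
o=monitor.get_obs();print(Ro.from_rotvec(o['orientation']).as_matrix().round(3))
E
```

```text
green [0.482 0.209 0.062]
yellow [0.487 0.312 0.062]
red [0.479 0.163 0.062]
blue [0.484 0.261 0.062]
bar [ 0.513 -0.164  0.05 ]
stalkfoot [ 0.596 -0.191  0.04 ]
head [ 0.636 -0.109  0.165]
green [0.486 0.215 0.062]
yellow [0.492 0.314 0.062]
red [0.485 0.163 0.062]
bar [ 0.514 -0.162  0.05 ]
[[ 0.932  0.363 -0.001]
 [ 0.363 -0.932  0.001]
 [-0.    -0.002 -1.   ]]
```

```bash
python3 -m crank '[[[0,0,-0.3],[0,0,-0.145]],[[0,0,-0.3],[0,0,-0.145]],[[0,0,-0.3],[0,0,-0.145]],[[0,0,-0.3],[0,0,-0.145]],[[0,0,-0.3],[0,0,-0.145]]]' 0 20
python3 -m crank '[[[0,0,-0.3],[0,0,-0.145]],[[0,0,-0.3],[0,0,-0.145]],[[0,0,-0.3],[0,0,-0.145]],[[0,0,-0.3],[0,0,-0.145]],[[0,0,-0.3],[0,0,-0.145]]]'
python3 -m crank '[[[0,0,0],[0,0,-0.145]],[[0,0,0],[0,0,-0.145]],[[0,0,0],[0,0,-0.145]],[[0,0,0],[0,0,-0.145]],[[0,0,0],[0,0,-0.145]]]'
python3 -m crank '[[[0,0,0],[0,0,-0.145]],[[0,0,0],[0,0,-0.145]]]'
cat >> h.py <<'E'
def go(*p):
    o=monitor.get_obs();M=Ro.from_rotvec(o['orientation']).as_matrix()
    print('t',o['clock'],'tcp',np.round(o['tcp_pos'],4),'x',M[:,0].round(3),'F',np.round(o['contact_force'],1)); q=o['tcp_pos']
    for a in p: print(a,'cm tool:',(M.T@(np.array(a)-q)*100).round(2)); q=np.array(a)
E
python3 -c "
from h import *
print(monitor.get_obs()['joints'].round(2))
go([.46,-.35,.25],[.46,0,.25],[.484,.212,.2])"
```

```text
clock: 0.6
tcp_pos: [0.245, -0.6286, 0.2458]
orientation: [-2.675, -1.645, -0.0]
contact_force: [-0.3, -0.4, -0.2]
grip_width: 0.0122
gripper_force: 0.0
clock: 1.1
tcp_pos: [0.245, -0.6286, 0.2608]
orientation: [-1.918, -2.487, -0.001]
contact_force: [0.0, -0.2, -1.3]
grip_width: -0.0
gripper_force: 0.0
clock: 1.6
tcp_pos: [0.245, -0.6286, 0.2607]
orientation: [-0.912, -3.006, -0.001]
contact_force: [-0.1, 0.2, 0.4]
grip_width: -0.0001
gripper_force: 0.0
clock: 1.8
tcp_pos: [0.245, -0.6287, 0.2607]
orientation: [-0.468, -3.106, -0.001]
contact_force: [-0.3, -0.2, -0.2]
grip_width: 0.0004
gripper_force: 0.0
[ 1.44  0.5  -0.49  1.49  0.24  1.21  2.19]
t 1.8 tcp [ 0.245  -0.6287  0.2607] x [-0.956  0.294  0.001] F [-0.3 -0.2 -0.2]
[0.46, -0.35, 0.25] cm tool: [-12.34  32.96   1.09]
[0.46, 0, 0.25] cm tool: [1.031e+01 3.345e+01 3.000e-02]
[0.484, 0.212, 0.2] cm tool: [ 3.95 20.96  5.02]
```

```bash
python3 -m crank '[[[-1.2,3.3,0],[0,0,0]],[[-1.2,3.3,0],[0,0,0]],[[-1.2,3.3,0],[0,0,0]],[[-1.2,3.3,0],[0,0,0]],[[-1.2,3.3,0],[0,0,0]]]' | grep tcp
python3 -m crank '[[[-1.2,3.3,0],[0,0,0]],[[-1.2,3.3,0],[0,0,0]],[[-1.2,3.3,0],[0,0,0]],[[-1.2,3.3,0],[0,0,0]],[[-1.2,3.3,0],[0,0,0]]]' | grep tcp
python3 -m crank '[[[1,3.3,0],[0,0,0]],[[1,3.3,0],[0,0,0]],[[1,3.3,0],[0,0,0]],[[1,3.3,0],[0,0,0]],[[1,3.3,0],[0,0,0]]]' | grep tcp
python3 -m crank '[[[1,3.3,0],[0,0,0]],[[1,3.3,0],[0,0,0]],[[1,3.3,0],[0,0,0]],[[1,3.3,0],[0,0,0]],[[1,3.3,0],[0,0,0]]]' | grep tcp
python3 -c "
from h import *
print(monitor.get_obs()['joints'].round(2))
go([.484,.2,.16])"
```

```text
tcp_pos: [0.3524, -0.4882, 0.2609]
tcp_pos: [0.4591, -0.3489, 0.261]
tcp_pos: [0.4601, -0.1763, 0.261]
tcp_pos: [0.4619, -0.0041, 0.2612]
[ 0.65  0.17 -0.85  1.96  0.15  1.07  1.  ]
t 3.8 tcp [ 0.4619 -0.0041  0.2612] x [-0.954  0.3    0.   ] F [0.9 0.  0.5]
[0.484, 0.2, 0.16] cm tool: [ 4.02 20.14 10.11]
```

```bash
python3 -m crank '[[[0.8,4,1.2],[0,0,0]],[[0.8,4,1.2],[0,0,0]],[[0.8,4,1.2],[0,0,0]],[[0.8,4,1.2],[0,0,0]],[[0.8,4,1.2],[0,0,0]]]' | grep tcp
python3 -m crank '[[[0,0,1],[0,0,0]],[[0,0,1],[0,0,0]],[[0,0,0],[0,0,0]]]' | grep tcp
python3 -c "
from h import *
o=monitor.get_obs(); im,d=optics.grab_frame('wrist'); cv2.imwrite('pics/w1.png',im[:,:,::-1])
for c,a in blobs(im,(50,100,40),(75,255,255),200): print(c,a,ray('wrist',*c,.062,o).round(4))
go()"
```

```text
tcp_pos: [0.4841, 0.1987, 0.2005]
tcp_pos: [0.4834, 0.1955, 0.1796]
[303.2 198.5] 754 [0.4829 0.214  0.062 ]
[383.8 284.6] 882 [0.5817 0.2609 0.062 ]
t 4.65 tcp [0.484  0.1955 0.1804] x [-0.953  0.302  0.001] F [0.6 0.  0.7]
```

View pics/w1.png

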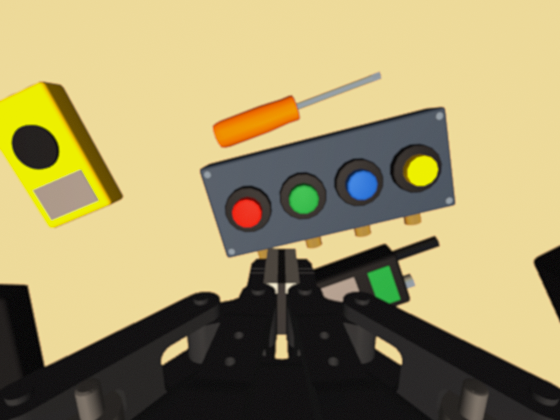

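The wrist view shows green at (303,198), with red at (247,213) and blue at (362,185). Green works out at (0.483, 0.214).

```bash
python3 -c "
from h import *
go([.4835,.213,.075],[.4835,.213,.056])"
```

```text
t 4.65 tcp [0.484  0.1955 0.1804] x [-0.953  0.302  0.001] F [0.6 0.  0.7]
[0.4835, 0.213, 0.075] cm tool: [ 0.56  1.68 10.54]
[0.4835, 0.213, 0.056] cm tool: [-0.   0.   1.9]
```

```bash
python3 -m crank '[[[0.55,1.7,0],[0,0,0]],[[0,0,2.5],[0,0,0]],[[0,0,2.5],[0,0,0]],[[0,0,2.5],[0,0,0]],[[0,0,2],[0,0,0]]]' | grep -E "tcp|contact"
python3 -m crank '[[[0,0,1],[0,0,0]],[[0,0,0.5],[0,0,0]],[[0,0,0],[0,0,0]]]' | grep -E "tcp|contact"
python3 -m crank '[[[0,0,0.2],[0,0,0]],[[0,0,0.2],[0,0,0]],[[0,0,0],[0,0,0]]]' | grep -E "tcp|contact"
```

```text
tcp_pos: [0.4847, 0.2133, 0.0857]
contact_force: [0.2, -0.7, -1.4]
tcp_pos: [0.4845, 0.2148, 0.0716]
contact_force: [0.7, -0.2, -0.5]
tcp_pos: [0.4843, 0.2153, 0.0676]
contact_force: [-0.9, -0.5, 0.0]
```

```bash
python3 -m crank '[[[0,0,0.4],[0,0,0]],[[0,0,0.3],[0,0,0]],[[0,0,0],[0,0,0]]]' | grep -E "tcp|contact"
python3 -m crank '[[[0,0,0.2],[0,0,0]],[[0,0,0.15],[0,0,0]],[[0,0,0],[0,0,0]]]' | grep -E "tcp|contact"
```

```text
tcp_pos: [0.4843, 0.2154, 0.0602]
contact_force: [0.3, -0.1, 1.6]
tcp_pos: [0.4844, 0.2155, 0.0569]
contact_force: [0.3, -0.6, 4.9]
```

```bash
python3 -m crank '[[[0,0,0.1],[0,0,0]],[[0,0,0],[0,0,0]]]' | grep -E "tcp|contact"
python3 -m crank '[[[0,0,0.1],[0,0,0]],[[0,0,0],[0,0,0]]]' | grep -E "tcp|contact"
```

```text
tcp_pos: [0.4843, 0.2154, 0.0561]
contact_force: [-0.7, -0.5, 5.3]
tcp_pos: [0.4844, 0.2155, 0.0559]
contact_force: [-2.8, -2.5, 15.1]
```

Force jumped with no further travel, so the key is bottomed. I'll lift now.

```bash
python3 -m crank '[[[0,0,-0.5],[0,0,0]],[[0,0,-1],[0,0,0]],[[0,0,-3],[0,0,0]],[[0,0,-4],[0,0,0]],[[0,0,-4],[0,0,0]]]' | grep -E "tcp|contact"
python3 -m crank '[[[0,0,-3],[0,0,0]],[[0,0,-3],[0,0,0]],[[0,0,0],[0,0,0]]]' | grep -E "tcp|contact"
python3 -c "
from h import *
go([.46,-.12,.24],[.505,-.15,.2])"
```

```text
tcp_pos: [0.4831, 0.215, 0.1807]
contact_force: [1.7, -0.3, -0.2]
tcp_pos: [0.4855, 0.2168, 0.2438]
contact_force: [1.0, -0.4, 0.5]
t 7.55 tcp [0.4855 0.2168 0.2438] x [-0.954  0.3   -0.005] F [ 1.  -0.4  0.5]
[0.46, -0.12, 0.24] cm tool: [ -7.67 -32.89   0.29]
[0.505, -0.15, 0.2] cm tool: [-5.17 -1.53  4.02]
```

```bash
python3 -m crank '[[[-0.8,-3.3,0],[0,0,0]],[[-0.8,-3.3,0],[0,0,0]],[[-0.8,-3.3,0],[0,0,0]],[[-0.8,-3.3,0],[0,0,0]],[[-0.8,-3.3,0],[0,0,0]]]' | grep tcp
python3 -m crank '[[[-0.8,-3.3,0],[0,0,0]],[[-0.8,-3.3,0],[0,0,0]],[[-0.8,-3.3,0],[0,0,0]],[[-0.8,-3.3,0],[0,0,0]],[[-0.8,-3.3,0],[0,0,0]]]' | grep tcp
python3 -m crank '[[[-0.4,-0.8,1.5],[0,0,0]],[[-0.4,-0.7,1.5],[0,0,0]],[[0,0,0],[0,0,0]],[[0,0,0],[0,0,0]]]' | grep tcp
python3 -c "
from h import *
o=monitor.get_obs(); im,d=optics.grab_frame('wrist'); cv2.imwrite('pics/w2.png',im[:,:,::-1])
for c,a in blobs(im,(0,0,200),(180,40,255),800): print(c,a,ray('wrist',*c,.05,o).round(4))
go()"
```

```text
tcp_pos: [0.4716, 0.0444, 0.239]
tcp_pos: [0.4602, -0.1247, 0.239]
tcp_pos: [0.4642, -0.1386, 0.2091]
[109.6  15.7] 2293 [ 0.2744 -0.2306  0.05  ]
[271.  244.2] 1274 [ 0.5102 -0.1642  0.05  ]
t 9.0 tcp [ 0.4647 -0.1385  0.2097] x [-0.955  0.298  0.001] F [ 0.8  0.5 -0.3]
```

View pics/w2.png

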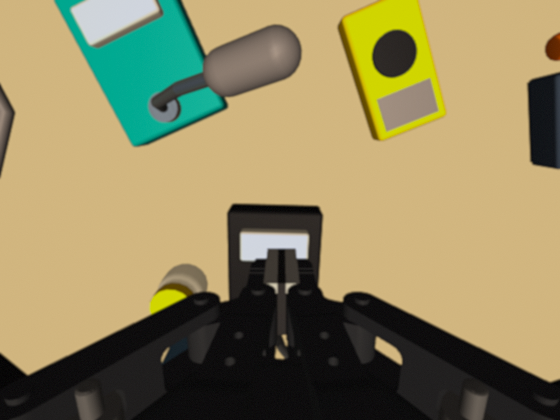

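The wrist view shows the bar across columns 240–309 with its far edge at row 233, so its centre is about (274.5,248). It's well aligned with the tool.

```bash
python3 -c "
from h import *
o=monitor.get_obs()
print(ray('wrist',274.5,248,.05,o), ray('top',339,204,.05), ray('top',330,262,.165), ray('wrist',255,60,.165,o))
go([.512,-.1635,.12])"
```

```text
[ 0.51612455 -0.16218083  0.05      ] [ 0.51273306 -0.16387393  0.05      ] [ 0.36295853 -0.12464972  0.165     ] [ 0.36452132 -0.1229002   0.165     ]
t 9.0 tcp [ 0.4647 -0.1385  0.2097] x [-0.955  0.298  0.001] F [ 0.8  0.5 -0.3]
[0.512, -0.1635, 0.12] cm tool: [-5.27 -0.98  8.97]
```

```bash
python3 -m crank '[[[-2.7,-0.5,0],[0,0,0]],[[-2.6,-0.5,0],[0,0,0]],[[0,0,3],[0,0,0]],[[0,0,3],[0,0,0]],[[0,0,3],[0,0,0]]]' | grep -E "tcp|contact"
python3 -m crank '[[[0,0,3],[0,0,0]],[[0,0,2],[0,0,0]],[[0,0,0],[0,0,0]],[[0,0,0],[0,0,0]]]' | grep -E "tcp|contact"
python3 -c "
from h import *
go([.514,-.163,.042])
im,d=optics.grab_frame('top'); cv2.imwrite('pics/t2.png',cv2.resize(im[100:300,230:470,::-1],None,fx=3,fy=3))"
```

```text
tcp_pos: [0.5131, -0.1644, 0.1196]
contact_force: [0.8, 0.2, -1.1]
tcp_pos: [0.5128, -0.1647, 0.0706]
contact_force: [-0.2, 0.3, 0.4]
t 9.9 tcp [ 0.5128 -0.1647  0.0706] x [-0.954  0.299 -0.001] F [-0.2  0.3  0.4]
[0.514, -0.163, 0.042] cm tool: [-0.06  0.2   2.86]
```

View pics/t2.png

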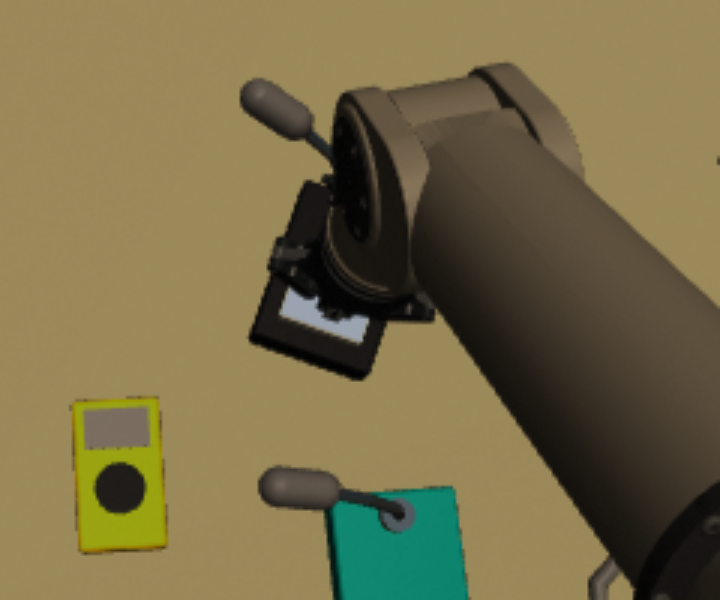

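The crop shows the fingers over the talk bar, near (325,310), and the hand clear of both stalks. I'll press gently.

```bash
python3 -m crank '[[[0,0.1,1],[0,0,0]],[[0,0,0.6],[0,0,0]],[[0,0,0],[0,0,0]]]' | grep -E "tcp|contact"
python3 -m crank '[[[0,0,0.3],[0,0,0]],[[0,0,0.2],[0,0,0]],[[0,0,0],[0,0,0]]]' | grep -E "tcp|contact"
python3 -m crank '[[[0,0,0.2],[0,0,0]],[[0,0,0.2],[0,0,0]],[[0,0,0],[0,0,0]]]' | grep -E "tcp|contact"
```

```text
tcp_pos: [0.5118, -0.1646, 0.0532]
contact_force: [-0.3, 0.5, 0.2]
tcp_pos: [0.5126, -0.1647, 0.0489]
contact_force: [-0.3, -0.3, 3.1]
tcp_pos: [0.5126, -0.1647, 0.0448]
contact_force: [0.4, -0.8, 3.7]
```

```bash
python3 -m crank '[[[0,0,0.2],[0,0,0]],[[0,0,0.1],[0,0,0]],[[0,0,0],[0,0,0]]]' | grep -E "tcp|contact"
python3 -m crank '[[[0,0,0.1],[0,0,0]],[[0,0,0],[0,0,0]]]' | grep -E "tcp|contact"
```

```text
tcp_pos: [0.5126, -0.1648, 0.0421]
contact_force: [-1.2, 0.2, 5.6]
tcp_pos: [0.5126, -0.1648, 0.042]
contact_force: [-4.6, 1.0, 15.9]
```

Bottomed at 8 mm of travel with 16 N. I'll ease off slightly.

```bash
python3 -m crank '[[[0,0,-0.04],[0,0,0]],[[0,0,0],[0,0,0]],[[0,0,0],[0,0,0]]]' | grep -E "tcp|contact"
python3 -c "
from h import *
go()
im,d=optics.grab_frame('top'); a=im; b=np.load('pics/top0.npz')['im']
cv2.imwrite('pics/t3.png',cv2.resize(np.hstack([b[100:300,100:480],a[100:300,100:480]])[:,:,::-1],(798,210)))
im,_=optics.grab_frame('scene'); b=np.load('pics/scene0.npz')['im']; cv2.imwrite('pics/s3.png',cv2.resize(np.vstack([b[150:390,90:410],im[150:390,90:410]])[:,:,::-1],None,fx=1.25,fy=1.25))
"
```

```text
tcp_pos: [0.5126, -0.1648, 0.042]
contact_force: [-3.3, -0.7, 12.3]
t 11.65 tcp [ 0.5126 -0.1648  0.042 ] x [-0.954  0.3   -0.001] F [-3.3 -0.7 12.3]
```

View pics/s3.png

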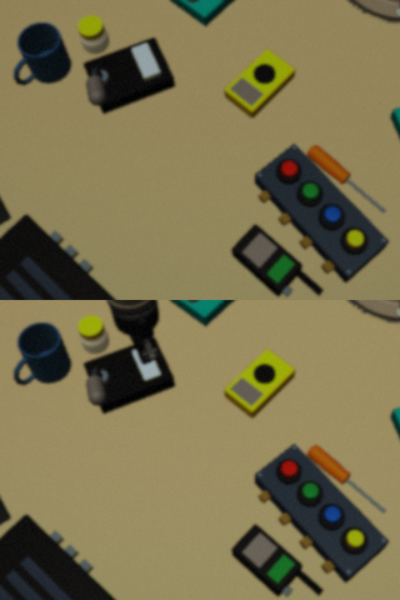

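The before and after views match: mic, mug, jar and box haven't moved, and the fingers are holding the white bar near (147,355).

```bash
python3 -c "
from bench import r
print(r.hand_in())"
```

```text
the job is handed in; nothing more can be done
None
```

I pressed the green key all the way down and released it. The job is handed in with the fingertips holding the microphone's talk bar fully down at about 12 N, and nothing visibly moved in the before and after views.

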